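# Assemble the two-bay seed propagator

### The job

Put the seed propagator together in the green tray: first set both black cell inserts fully down into the bays that match their colour (yellow handle into the yellow-marked bay, white into the white), then seat the tall clear collar inside the tray's rim all the way round, and last put the lid with the red grip fully down over the collar. Leave everything level and at rest, and do not move the clay pot or the round dial that stand about.

Things in the scene. Friction and masses are not known exactly. Their poses are not given: they have to be found in the camera images.
- tray: Fixed green tray; origin: centre of underside, z up; x along its length (within 0.4 rad of world +y). Walls 168 x 118 mm outside, 5 thick; floor 5; a 6 mm rib at x=0, top 45 up, parts two bays. Flat ledge on top, 50 up; round it a lip 12 high sloping out: inside 178x128 at foot, 188x138 at top. Overall 213x146. Yellow clip on the lip at the +x end, white at -x; bay floors coloured alike.
- bay_yellow (a point): Centre of the yellow-marked bay (41 mm towards +x from the tray's middle), on its floor, 5 mm above the tray's underside, 45 mm below the ledge. Axes as the tray's. The bay is 76 mm (x) by 108 mm (y).
- bay_white (a point): Centre of the white-marked bay (41 mm towards -x from the tray's middle), on its floor, 5 mm above the tray's underside, 45 mm below the ledge. Axes as the tray's. The bay is 76 mm (x) by 108 mm (y).
- insert_yellow: Loose black 2x3-cell insert, about 120 g; origin: centre of underside, z up. Top plate 68 (x) by 100 mm (y), upper face 40 up; below it 52 x 86. Yellow upright handle in the middle, 10 mm thick (x), 44 long (y), from 40 to 75 up: pinch it across its thickness from above. 4 mm to spare all round in its bay; either way round. At the start x is within 0.4 rad of world +y.
- insert_white: The same insert with a white handle and white end strips: sizes, origin, axes and start direction as the yellow one.
- collar: Loose pale clear frame, blue top edge, about 160 g; origin: centre of underside, z up. 172 (x) by 122 mm (y), walls 6, 70 high, open above and below. Blue bar 12 mm thick (x) across it along y at x=0, 50 to 70 up: pinch its middle across the thickness from above. Stands on the tray's ledge inside the lip, 3 mm to spare all round; either way round. At the start x is within 0.4 rad of world +y.
- lid: Loose pale clear lid, red edge lines, about 150 g; origin: centre, level with the skirt's lower edge, z up. Plate underside 10, top 15 mm up. Skirt inside 178 (x) x 128 (y) at top, 188x138 at bottom. Red grip 14 thick (x), 44 long (y), 15 to 50 up: pinch across its thickness. Plate rests on collar's top: origin 110 above the tray's. Either way round. At start x is within 0.4 rad of world +y.
- clay_pot: Bystander, not to be moved: small empty terracotta pot, 68 mm across, 60 mm tall, standing loose. Origin: centre of the underside.
- dial: Bystander, not to be moved: round white thermometer dial lying on the table, 64 mm across, 22 mm tall. Origin: centre of the underside.
Not all that is in view belongs to the job. What is shaped like the collar but orange is not meant.

How it is judged:
On the way, in this order (a step that is already met when the one before it is completed fails the run):
1. both cell inserts sit fully down in the bays of their own colour (horizontal distance between insert_yellow and bay_yellow below 0.01 m and z of insert_yellow in the frame of tray between 0 and 0.01 m and angle between each of insert_yellow, insert_white's own z axis and vertical below 0.08 rad and angle between the x axis of each of insert_yellow, insert_white and the x axis of tray, either way round below 0.2 rad and horizontal distance between insert_white and bay_white below 0.01 m and z of insert_white in the frame of tray between 0 and 0.01 m), for 0.2 s.
2. then the collar stands level on the tray's ledge, inside the lip (all of step 1 and horizontal distance between collar and tray below 0.01 m and z of collar in the frame of tray between 0.046 and 0.055 m and angle between collar's own z axis and vertical below 0.04 rad and angle between the x axis of collar and the x axis of tray, either way round below 0.15 rad), for 0.2 s.
3. then the lid lies level and fully down over the collar (all of step 2 and horizontal distance between lid and tray below 0.015 m and z of lid in the frame of tray between 0.106 and 0.115 m and angle between lid's own z axis and vertical below 0.04 rad and angle between the x axis of lid and the x axis of tray, either way round below 0.15 rad and horizontal distance between lid and collar below 0.01 m), for 0.2 s.
At the end, for the whole second after the job is handed in: Inserts on their own bays' floors (within 10 mm of centre, 0.08 rad of level, 0.2 rad of square); collar on the ledge (10 mm, 0.04, 0.15), underside 46-55 mm above the tray's; lid on the collar (10 mm of it, 15 of tray; 0.04, 0.15), origin 106-115 mm above the tray's; all at rest (all of step 3 and linear speed of each of insert_yellow, insert_white, collar, lid below 0.01 m/s and angular speed of each of insert_yellow, insert_white, collar, lid below 0.1 rad/s); the robot touches nothing.
It fails at once if the clay pot is moved by more than 20 mm (distance of clay_pot from where it was at the start of the episode above 0.02 m).
It fails at once if the dial is moved by more than 20 mm (distance of dial from where it was at the start of the episode above 0.02 m).
It also fails if it takes over 112 s, if anything falls off the work surface, if the arm or the gripper's body presses on something with over 40 N, if the wrist force passes 120 N, or if a joint passes its speed limit or range.

### The arm

A 7-joint arm with a two-finger parallel gripper is mounted at the origin on the work surface. World frame = base frame: x ahead of the robot, y to its left, z up, the work surface at z = 0. Lengths are in m, angles in rad, forces in N, time in s.
With the tool pointing down it reaches from about 0.35 to 0.9 m from the base axis. Payload 19.9 kg.
Tool frame: the origin (TCP) lies on the centre line of the jaws, within the pads' length; the fingertips stand 17 mm ahead of it and the grasp point (between the pads) lies 2 mm behind it (r.nose_length is the z of the fingertips in the tool frame, in m); z points along the fingers, y is the line along which they close (so a half turn about z gives the same grasp; the last joint's range is limited). The gripper opens to 85 mm and grips with 20 to 120 N. Pads are 22 mm wide; open, the fingers measure 114 mm over their backs; the gripper's body (76 mm by 85 mm) begins 54 mm behind the grasp point. The pads swing forward as they close: fully open they stand 13 mm farther back than shut.
Start: joints at [-1.268, 0.417, -0.01, 1.614, 0.005, 1.111, -0.053], TCP at [0.211, 0.588, 0.248] pointing down, gripper open.
Joint ranges: [-2.81, 2.81], [-0.39, 2.02], [-1.27, 1.25], [0.06, 2.57], [-1.19, 4.33], [0.19, 2], [-2.82, 2.82]. Speed limits (rad/s): [1.89, 1.89, 2.39, 2.39, 3.01, 3.01, 3.01].

### API

Orientations are given as a unit quaternion [w, x, y, z].
In Python, from cell import r gives the robot as it stands.
- The arm moves only by the tool send_rows, never from a script. Its argument "increments" is one flat list of numbers, 7 for each row, row after row: the turn, a rotation vector about the world's x, y, z in degrees, then the shift along the world's x, y, z in mm, then the opening, from 0 (shut) to 1 (fully open). In form: [ax, ay, az, dx, dy, dz, jaw, ax, ay, az, dx, dy, dz, jaw, ...]. A call has 1 to 8 rows; each row shifts and turns the commanded pose from where the row before left it; what a row does not reach is not made up. A row lasts 1/8 s, in which the tool goes at most 62.5 mm and 10.7 degrees, less where a joint would pass 70% of its speed; a pose out of reach is approached as far as the arm can. A call with a gripper value outside its range is refused whole. The fingers move at their own pace and stop on an object; the grip force is fixed at half the most. Time passes only in rows, so rows that do not move let the fingers close. It gives the time, the measured TCP pose, the force, the opening and the grip force at its end, in the units of the state.
- r.state(): the state, without advancing time (a new reading comes with each control period).
- r.snapshot(name): name is "side" or "top" or "wrist"; returns (picture, depth): 420x560x3 uint8, red, green, blue; 420x560 float32, m along the optical axis (not along the pixel's ray), 0 where there is no reading.
- r.camera_params(name): a dict with "camera_matrix" (3x3 intrinsics, pixels), "R" (3x3) and "t" (3): a world point X has camera coordinates R X + t. Camera axes: x right, y down, z forward; pixel columns grow to the right and rows downward; lengths in m; the calibration is good to about 2 mm. The wrist camera is an equidistant fisheye: a pixel r from the principal point sees the ray r / f radians off the axis. A picture is of the moment at which its call begins: read the wrist's pose just before it. camera_params takes no time and is no camera call; for the wrist camera it gives the pose at the moment of the call.
- r.job_done(): hands the job in; it is judged then, once.
The state is a dict: "clock": time; "joint_pos": joint angles; "joint_velocities": joint speeds; "tau": joint torques, N m; "eef_pos": TCP position; "tool_rot": TCP orientation; "wrist_force": force on the tool from outside, world axes, zero at the start; "moment": the same for the moment, N m; "grip_width": finger opening in m; "finger_force": force on a finger pad.
Only numpy, scipy, OpenCV 4.12 (cv2) and the standard library are available. Lean on these libraries where they do the work, as an engineer would, in place of code of your own. Each camera call takes 0.05 s, during which the arm holds its last target. There are 200 camera calls.

## Working session

There is one attempt and no reset: what is moved stays moved. The work goes in short steps, Python scripts to look and compute and a tool call to move; the robot and the scene stay as the last step left them, time stands still between calls to the robot, and variables do not carry over. Pictures are saved under pics/ and viewed, at most 14 in all, crops included, and the job is handed in when it is done.

Besides the shell and the picture viewer there is one more tool, called after "Request:" by a JSON object that holds its "op" and its "data", one argument or row to a line. send_rows: Moves the arm, as the interface text tells. Its arguments: {"type":"object","properties":{"increments":{"type":"array"}},"required":["increments"]}

```bash
mkdir -p pics; ls
python3 - <<'E'
from cell import r
import cv2
print(r.state())
for n in("top","side"):
    p,d=r.snapshot(n); cv2.imwrite(f"pics/{n}0.png",p[:,:,::-1]); import numpy as np; np.save(f"pics/{n}0.npy",d)
    print(n,r.camera_params(n))
E
```

```text
pics
{'clock': 0.0, 'joint_pos': array([-1.26851339,  0.41798452, -0.01032714,  1.6141677 ,  0.00469298,
        1.1107068 , -0.05300911]), 'joint_velocities': array([-0.0007737 , -0.00057702,  0.00015691, -0.00128178,  0.00146723,
        0.0013857 , -0.00072656]), 'tau': array([ 2.75740495e-04, -8.64422822e+01,  6.79016076e-01, -4.34894407e+01,
        1.91123964e-02,  7.27768609e-03, -2.43862650e-05]), 'eef_pos': array([0.21054012, 0.58812301, 0.24765629]), 'tool_rot': array([-6.84689163e-05,  1.71037324e-01,  9.85264354e-01, -6.17345174e-04]), 'wrist_force': array([ 0.15448368,  0.44890181, -0.72423514]), 'moment': array([0.02462821, 0.01133979, 0.02132231]), 'finger_force': 0.0, 'grip_width': 0.08521516274377677}
top {'camera_matrix': array([[473.07947214,   0.        , 283.70854504],
       [  0.        , 473.07947214, 207.05401915],
       [  0.        ,   0.        ,   1.        ]]), 'R': array([[-0.0192847 , -0.99968378,  0.01613801],
       [-0.99504266,  0.01761514, -0.09787651],
       [ 0.09756129, -0.01794553, -0.99506771]]), 't': array([0.00456998, 0.4691631 , 1.12903389])}
side {'camera_matrix': array([[429.79646961,   0.        , 283.05437769],
       [  0.        , 429.79646961, 204.69998052],
       [  0.        ,   0.        ,   1.        ]]), 'R': array([[ 0.94104451, -0.33828081, -0.0011539 ],
       [-0.17676039, -0.48880579, -0.85429776],
       [ 0.28842851,  0.80413618, -0.51978265]]), 't': array([-0.4443448 ,  0.13810233,  1.03120867])}
```

View pics/top0.png

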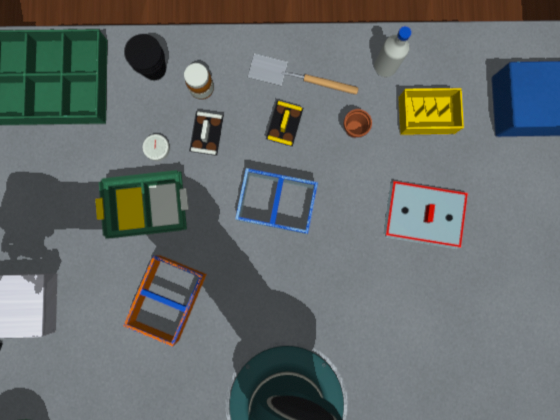

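View pics/side0.png

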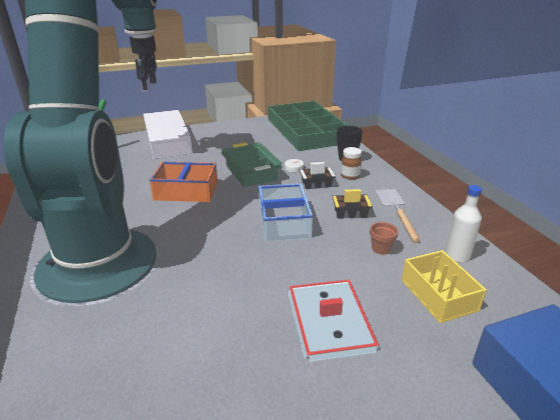

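The top view shows:

| Object | Pixel position |
|---|---|
| Tray | (143,205), yellow bay on the left |
| White insert | (206,132) |
| Yellow insert | (285,122) |
| Collar | (277,200) |
| Lid | (427,214), grip at (429,213) |
| Pot | (357,123) |
| Dial | (155,147) |
| Orange decoy | (165,300) |

The side view shows the same layout. There the handles are at about (317,168) and (352,196), the collar bar at about (285,210) and the lid grip at (331,307).

```bash
cat > h.py <<'E'
import numpy as np,cv2
from cell import r
def cloud(n,d):
    c=r.camera_params(n);K=c["camera_matrix"];v,u=np.mgrid[:d.shape[0],:d.shape[1]]
    P=np.stack([(u-K[0,2])/K[0,0]*d,(v-K[1,2])/K[1,1]*d,d],-1)
    return (P-c["t"])@c["R"]
def ray(n,uv):
    c=r.camera_params(n);K=c["camera_matrix"]
    q=np.linalg.inv(K)@[uv[0],uv[1],1]; q=c["R"].T@q
    return -c["R"].T@c["t"],q/np.linalg.norm(q)
def tri(a,b):   # a,b pixels in top, side -> point, miss distance
    (p,d),(q,e)=ray("top",a),ray("side",b)
    s=np.linalg.lstsq(np.c_[d,-e],q-p,rcond=None)[0]
    A,B=p+s[0]*d,q+s[1]*e
    return (A+B)/2,np.linalg.norm(A-B)
def plane(n,uv,z):
    p,d=ray(n,uv);return p+d*(z-p[2])/d[2]
def rect(uvs,n,z):   # pixel points cast on plane z -> centre, long-axis angle, sizes (mm)
    X=np.array([plane(n,q,z)[:2] for q in uvs],np.float32)*1000
    (c,(w,h),a)=cv2.minAreaRect(X)
    if w<h:w,h,a=h,w,a+90
    return np.round(c,1),round((a+90)%180-90,1),np.round([w,h],1)
def hsv(p): return cv2.cvtColor(p,cv2.COLOR_RGB2HSV)
R={"yellow":(0,22,38,120,0),}
def mask(p,roi,lo,hi):
    m=cv2.inRange(hsv(p),np.array(lo),np.array(hi));o=np.zeros_like(m);a,b,c,d=roi;o[c:d,a:b]=m[c:d,a:b];return o
E
python3 - <<'E'
from h import *
ims={n:cv2.imread(f"pics/{n}0.png")[:,:,::-1].copy() for n in("top","side")}
D={n:np.load(f"pics/{n}0.npy") for n in ims}
C={n:cloud(n,D[n]) for n in ims}
J={ # name: top roi, side roi, lo, hi, nominal height of top
"hy":((272,300,100,145),(343,361,185,204),(20,120,90),(35,255,255),.075),
"hw":((195,218,113,150),(308,326,160,176),(0,0,150),(180,60,255),.075),
"lidgrip":((415,440,195,230),(315,345,290,320),(0,150,90),(8,255,255),.05),
"collar":((230,322,160,240),(255,315,180,222),(100,110,90),(125,255,255),.07),
"lid":((380,475,175,255),(285,380,275,360),(0,120,90),(8,255,255),.015),
"tray":((95,195,165,245),(215,285,138,190),(60,80,20),(85,255,255),.062),
}
for k,(ra,rb,lo,hi,z) in J.items():
    print("==",k)
    for n,roi in(("top",ra),("side",rb)):
        m=mask(ims[n],roi,lo,hi); ys,xs=np.nonzero(m)
        Z=C[n][ys,xs]; top=Z[:,2]>z-.008
        c,a,s=rect(np.c_[xs,ys],n,z)
        print(n,len(xs),"px",xs.mean().round(1),ys.mean().round(1),"plane",c,a,s,"zpct",np.percentile(Z[:,2],[5,50,95]).round(3))
        if top.sum()>5:
            q=cv2.minAreaRect((Z[top,:2]*1000).astype(np.float32)); print("   depth-top",np.round(q[0],1),np.round(q[1],1),round(q[2],1),"mean",(Z[top].mean(0)*1000).round(1),"px",xs[top].mean().round(1),ys[top].mean().round(1))
for k,(ra,rb,lo,hi,z) in J.items():
    pp=[]
    for n,roi in(("top",ra),("side",rb)):
        ys,xs=np.nonzero(mask(ims[n],roi,lo,hi)); t=C[n][ys,xs][:,2]>z-.006; pp.append((xs[t].mean(),ys[t].mean()))
    print("tri",k,*tri(*pp))
for k,uv in(("pot",(357,122)),("dial",(155,147))): print(k,C["top"][uv[1],uv[0]],plane("top",uv,.06 if k=="pot" else .022))
E
```

```text
== hy
top 317 px 284.9 121.0 plane [665.   -9.1] -13.0 [99.9 54.6] zpct [0.002 0.042 0.077]
   depth-top [672.9  -9.3] [ 9.7 45.6] 73.8 mean [671.6  -8.9  74.7] px 284.4 119.8
side 186 px 351.9 195.5 plane [656.6 -35. ] 61.5 [65.4 42. ] zpct [0.041 0.059 0.074]
   depth-top [ 401.3 -452.6] [1051.3   40.6] 58.6 mean [650.3 -43.2  93.5] px 352.2 191.4
== hw
top 159 px 205.1 124.5 plane [647.1 176.1] -3.3 [87.8 47.6] zpct [0.037 0.045 0.078]
   depth-top [508.7 109.2] [354.6  29.8] 26.6 mean [647.3 179.3  89.6] px 203.9 129.2
side 220 px 316.5 165.8 plane [638.2 159.2] 67.4 [91.1 53. ] zpct [-0.002  0.052  0.074]
   depth-top [ 391.  -356.6] [1214.2   40.2] 64.2 mean [640.4 158.8  84. ] px 317.4 163.6
== lidgrip
top 102 px 430.5 212.8 plane [ 446.1 -353.4] -16.8 [44.1 15.6] zpct [0.045 0.049 0.053]
   depth-top [ 446.9 -354.4] [13.8 42.4] 80.5 mean [ 446.8 -354.    49.3] px 430.5 212.7
side 71 px 331.1 301.4 plane [ 444.6 -355.8] -10.1 [39.2  9.7] zpct [0.047 0.049 0.051]
   depth-top [ 445.1 -355. ] [11.8 39. ] 79.4 mean [ 445.2 -355.4   49.5] px 331.1 301.4
== collar
top 982 px 279.8 200.5 plane [481.2  13.8] 77.6 [173.3 124.6] zpct [-0.001  0.069  0.073]
   depth-top [450.9  20.4] [172.8 182.2] 77.7 mean [478.6   3.8  76.6] px 280.6 200.8
side 601 px 282.4 203.8 plane [477.6  11.1] 77.6 [179.  121.9] zpct [0.053 0.067 0.071]
   depth-top [ 354.8 -415.9] [1069.6  128.2] 73.9 mean [469.4  -1.4  70.5] px 282.2 203.5
== lidTraceback (most recent call last):
  File "<stdin>", line 18, in <module>
  File "h.py", line 19, in rect
    X=np.array([plane(n,q,z)[:2] for q in uvs],np.float32)*1000
                ~~~~~^^^^^^^
  File "h.py", line 17, in plane
    p,d=ray(n,uv);return p+d*(z-p[2])/d[2]
        ~~~^^^^^^
  File "h.py", line 8, in ray
    c=r.camera_params(n);K=c["camera_matrix"]
ValueError: time passes only in moves, steps and waits
```

```bash
python3 - <<'E'
s=open('h.py').read()
s=s.replace("def cloud","_C={}\ndef par(n):\n    if n=='wrist' or n not in _C: _C[n]=r.camera_params(n)\n    return _C[n]\ndef cloud",1).replace("c=r.camera_params(n);","c=par(n);")
s='\n'.join(l for l in s.split('\n') if not l.startswith('R='))
open('h.py','w').write(s)
E
cat > m.py <<'E'
from h import *
def measure(ims,D,J):
    C={n:cloud(n,D[n]) for n in ims}
    for k,(ra,rb,lo,hi,z) in J.items():
        pp=[]
        for n,roi in(("top",ra),("side",rb)):
            if roi is None: continue
            ys,xs=np.nonzero(mask(ims[n],roi,lo,hi)); Z=C[n][ys,xs]
            t=abs(Z[:,2]-z)<.007; q=np.c_[xs,ys][t]; pp.append(q.mean(0))
            print(k,n,t.sum(),"plane",*rect(q,n,z),"depth z",np.median(Z[t,2]).round(4),"mean",(plane(n,q.mean(0),z)[:2]*1000).round(1))
        if len(pp)==2: p,e=tri(*pp); print("   tri",(p*1000).round(1),"miss",round(e*1000,1))
E
python3 - <<'E'
from m import *
ims={n:cv2.imread(f"pics/{n}0.png")[:,:,::-1].copy() for n in("top","side")}
D={n:np.load(f"pics/{n}0.npy") for n in ims}
measure(ims,D,{
"hy":((272,300,100,145),(343,361,185,204),(20,120,90),(35,255,255),.075),
"hw":((195,218,113,150),(308,326,160,176),(0,0,110),(180,70,255),.075),
"lidgrip":((415,440,195,230),(315,345,290,320),(0,150,90),(8,255,255),.05),
"collar":((230,322,160,240),(255,315,180,222),(100,110,90),(125,255,255),.07),
"bar":((266,288,184,216),(266,303,203,215),(100,110,90),(125,255,255),.07),
"lid":((380,475,175,255),(285,380,275,360),(0,120,90),(8,255,255),.015),
"tray":((90,195,165,245),(215,285,138,190),(55,60,20),(90,255,255),.062),
"trayledge":((90,195,165,245),None,(55,60,20),(90,255,255),.050),
"bayY":((110,150,180,235),None,(18,100,60),(35,255,255),.005),
"bayW":((145,185,180,235),None,(0,0,90),(180,60,255),.005)})
C=cloud("top",D["top"])
for k,uv in(("pot",(357,122)),("dial",(155,147)),("decoy",(165,300)),("jar",(197,73))): print(k,C[uv[1],uv[0]].round(3))
E
```

```text
hy top 79 plane [672.2  -8.8] -16.0 [44.6 10. ] depth z 0.0749 mean [672.   -8.9]
hy side 47 plane [667.6 -16.3] -19.9 [41.6 16.6] depth z 0.0729 mean [666.9 -13.6]
   tri [671.5  -8.4  71.7] miss 2.9
hw top 90 plane [650.2 181.2] -9.4 [44.1 11.2] depth z 0.0748 mean [650.6 181.2]
hw side 46 plane [648.4 176.1] -19.9 [41.  21.1] depth z 0.0732 mean [649.1 176.2]
   tri [651.5 181.6  72.1] miss 0.3
lidgrip top 101 plane [ 446.5 -353.9] -13.4 [43.1 14.2] depth z 0.0491 mean [ 446.7 -353.8]
lidgrip side 71 plane [ 444.6 -355.8] -10.1 [39.2  9.7] depth z 0.0495 mean [ 444.9 -355.9]
   tri [ 446.4 -354.2   48.1] miss 1.0
collar top 807 plane [480.   13.9] 77.6 [172.4 122.2] depth z 0.0698 mean [479.1   3.7]
collar side 430 plane [478.1  11. ] 77.6 [179.  121.1] depth z 0.0685 mean [469.2  -2.8]
   tri [475.9   4.7  64.9] miss 7.7
bar top 170 plane [482.7  13.2] -12.2 [76.6 12. ] depth z 0.0697 mean [482.5  13.4]
bar side 15 plane [454.7   2.2] -19.9 [55.2  5.1] depth z 0.0643 mean [448.8   6.7]
   tri [468.4  17.2  62.6] miss 30.7
lid top 477 plane [ 447.1 -355.3] 79.5 [186.  134.7] depth z 0.0157 mean [ 444.4 -349.5]
lid side 417 plane [ 446.7 -353.3] 79.6 [184.3 134.4] depth z 0.0155 mean [ 444.1 -375. ]
   tri [ 449.6 -357.3   -5.2] miss 7.9
tray top 501 plane [478.4 329.2] -84.5 [192.4 142. ] depth z 0.0597 mean [489.3 333.5]
tray side 67 plane [515.  309.6] 62.1 [207.3 122.9] depth z 0.0575 mean [533.9 308.4]
   tri [514.2 328.5  55. ] miss 49.9
trayledge top 1479 plane [480.7 330.4] -84.9 [194.5 141.5] depth z 0.0501 mean [480.7 337.5]
bayY top 1045 plane [474.9 375. ] 5.6 [101.9  62.7] depth z 0.0055 mean [474.6 375.1]
bayW top 1055 plane [484.1 281. ] 5.3 [101.7  86.1] depth z 0.0055 mean [482.5 292. ]
pot [ 0.684 -0.194  0.004]
dial [0.623 0.31  0.02 ]
decoy [0.256 0.272 0.067]
jar [0.784 0.195 0.087]
```

Both views agree with the stated heights and sizes. I'll go over the tray next for a close wrist look.

Request:
{"op": "send_rows", "data": {
  "increments": [0, 0, 0, 31, -33, 6, 1, 0, 0, 0, 31, -33, 6, 1, 0, 0, 0, 31, -33, 6, 1, 0, 0, 0, 31, -33, 6, 1, 0, 0, 0, 31, -33, 6, 1, 0, 0, 0, 31, -33, 6, 1, 0, 0, 0, 31, -33, 6, 1, 0, 0, 0, 0, 0, 0, 1]
}}

```text
clock: 1.1
eef_pos: [0.4301, 0.3546, 0.2906]
tool_rot: [0.001, 0.174, 0.985, -0.0]
wrist_force: [-0.9, 1.7, 0.3]
grip_width: 0.0858
finger_force: 0.0
```

```bash
cat >> h.py <<'E'
def wsnap(name):
    c=r.camera_params("wrist");p,d=r.snapshot("wrist");cv2.imwrite(f"pics/{name}.png",p[:,:,::-1]);return p,d,c
def wcast(c,uv,z):  # equidistant fisheye pixels -> world points on plane z
    K=c["camera_matrix"];uv=np.atleast_2d(uv).astype(float)
    a=(uv-K[:2,2])/K[[0,1],[0,1]];t=np.linalg.norm(a,axis=1,keepdims=True)
    q=np.c_[a/np.maximum(t,1e-9)*np.sin(t),np.cos(t)]@c["R"];o=-c["R"].T@c["t"]
    return o+q*((z-o[2])/q[:,2:])
E
python3 - <<'E'
from h import *
s=r.state();print(s["clock"],s["eef_pos"],s["tool_rot"])
p,d,c=wsnap("w1");print(c);np.savez("pics/w1.npz",d=d,K=c["camera_matrix"],R=c["R"],t=c["t"])
E
```

```text
1.1 [0.43005074 0.35457408 0.29056112] [ 5.31584488e-04  1.73651373e-01  9.84807023e-01 -2.12641615e-04]
{'camera_matrix': array([[325.1922621 ,   0.        , 283.28561087],
       [  0.        , 325.1922621 , 207.33555757],
       [  0.        ,   0.        ,   1.        ]]), 'R': array([[ 0.34297426,  0.93934431,  0.00096106],
       [ 0.90150382, -0.32944502,  0.2806365 ],
       [ 0.26393091, -0.0953847 , -0.95981365]]), 't': array([-0.48109846, -0.31863895,  0.33997512])}
```

View pics/w1.png

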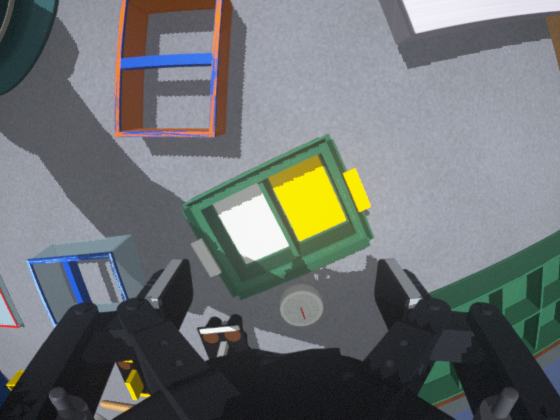

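The wrist view has the tray centred at about (280,215). The yellow bay is at (310,197), the white bay at (252,222), the white insert at (222,335) and the dial at (301,308).

Run:
```python
from h import *
f=np.load("pics/w1.npz");c=dict(camera_matrix=f["K"],R=f["R"],t=f["t"]);p=cv2.imread("pics/w1.png")[:,:,::-1].copy()
print("cam",-c["R"].T@c["t"])
def rc(m,z):
    cs=max(cv2.findContours(m,0,cv2.CHAIN_APPROX_NONE)[0],key=cv2.contourArea)[:,0]
    X=(wcast(c,cs,z)[:,:2]*1000).astype(np.float32);q=cv2.minAreaRect(X);b=cv2.boxPoints(q)
    return np.round(q[0],1),np.round(q[1],1),round(q[2],1),b.round(0).tolist()
print("Y",rc(mask(p,(265,350,150,245),(20,150,90),(35,255,255)),.005))
print("W",rc(mask(p,(212,292,180,270),(0,0,130),(180,60,255)),.005))
g=mask(p,(175,375,130,300),(55,60,20),(90,255,255)); g=cv2.morphologyEx(g,cv2.MORPH_OPEN,np.ones((3,3)))
print("G",rc(g,.062),rc(g,.05))
# all non-floor inside opening: wall-top inner edge = (holes of ledge) at z=.05
m=cv2.inRange(f["d"],0.01,9)
K=c["camera_matrix"];v,u=np.mgrid[:420,:560];a=np.stack([(u-K[0,2])/K[0,0],(v-K[1,2])/K[1,1]],-1);t=np.linalg.norm(a,axis=2)
w=np.tan(t)/np.maximum(t,1e-9);d=f["d"];P=np.stack([a[...,0]*w*d,a[...,1]*w*d,d],-1);P=(P-c["t"])@c["R"]
S=P[130:300,175:375].reshape(-1,3);G=g[130:300,175:375].ravel()>0
for z0,z1 in((.057,.064),(.048,.052)):
    k=G&(S[:,2]>z0)&(S[:,2]<z1);X=(S[k,:2]*1000).astype(np.float32);q=cv2.minAreaRect(X);print(z0,k.sum(),np.round(q[0],1),np.round(q[1],1),round(q[2],1))
```

```text
cam [0.36252867 0.37937151 0.41619684]
Y (array([476.3, 372.8]), array([97.4, 70.7]), 5.5, [[424.0, 403.0], [431.0, 333.0], [528.0, 342.0], [521.0, 413.0]])
W (array([484.2, 288.9]), array([98.9, 69. ]), 5.2, [[432.0, 319.0], [438.0, 250.0], [537.0, 259.0], [530.0, 328.0]])
G (array([477.4, 331.3]), array([143.3, 192.1]), 5.3, [[397.0, 420.0], [415.0, 229.0], [558.0, 242.0], [540.0, 434.0]]) (array([481.3, 329.7]), array([148.1, 198.6]), 5.3, [[398.0, 422.0], [417.0, 224.0], [564.0, 238.0], [546.0, 435.0]])
0.057 1437 [477.9 331. ] [143.6 192.9] 5.3
0.048 4042 [477.3 330.7] [140.8 191.9] 5.0
```

Request:
{"op": "send_rows", "data": {
  "increments": [0, 0, 0.5, 30.5, -46, -12.5, 1, 0, 0, 0.5, 30.5, -46, -12.5, 1, 0, 0, 0.5, 30.5, -46, -12.5, 1, 0, 0, 0.5, 30.5, -46, -12.5, 1, 0, 0, 0.5, 30.5, -46, -12.5, 1, 0, 0, 0.5, 30.5, -46, -12.5, 1, 0, 0, 0.5, 30.5, -46, -12.5, 1, 0, 0, 0.5, 30.5, -44, -12.5, 1]
}}

```text
clock: 2.15
eef_pos: [0.6723, -0.0085, 0.1894]
tool_rot: [-0.0, 0.136, 0.991, 0.0]
wrist_force: [0.1, 0.7, -0.1]
grip_width: 0.0857
finger_force: 0.0
```

Request:
{"op": "send_rows", "data": {
  "increments": [0, 0, 0, 0, 0, 0, 1, 0, 0, 0, 0, 0, 0, 1]
}}

```text
clock: 2.4
eef_pos: [0.6714, -0.007, 0.1897]
tool_rot: [-0.001, 0.136, 0.991, 0.0]
wrist_force: [0.3, 1.5, 0.1]
grip_width: 0.0852
finger_force: 0.0
```

Run:
```python
from h import *
s=r.state();print(s["clock"],s["eef_pos"],s["tool_rot"])
p,d,c=wsnap("w2");np.savez("pics/w2.npz",d=d,K=c["camera_matrix"],R=c["R"],t=c["t"])
print(-c["R"].T@c["t"])
```

```text
2.4 [ 0.67136606 -0.00703226  0.18965975] [-5.54941959e-04  1.35971873e-01  9.90712508e-01  2.59717157e-04]
[0.60242792 0.01245756 0.31548461]
```

View pics/w2.png

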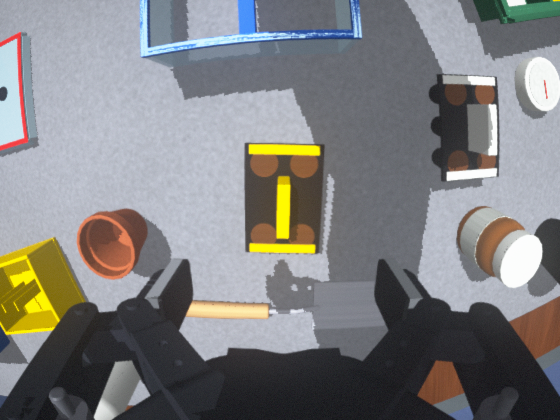

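The handle is nearly vertical in the view at (284,207), with the end strips at rows 150 and 248. It sits nicely between the fingers.

```bash
cat > mw.py <<'E'
from h import *
def wm(f,roi,lo,hi,z,tol=.007):
    f=np.load(f"pics/{f}.npz") if isinstance(f,str) else f
    raise SystemExit
def wrect(name,roi,lo,hi,z,tol=.006):
    f=np.load(f"pics/{name}.npz");c=dict(camera_matrix=f["K"],R=f["R"],t=f["t"]);p=cv2.imread(f"pics/{name}.png")[:,:,::-1].copy()
    ys,xs=np.nonzero(mask(p,roi,lo,hi));d=f["d"][ys,xs];K=f["K"]
    a=(np.c_[xs,ys]-K[:2,2])/K[[0,1],[0,1]];t=np.linalg.norm(a,axis=1);w=np.tan(t)/np.maximum(t,1e-9)
    P=(np.c_[a*w[:,None]*d[:,None],d]-c["t"])@c["R"];k=abs(P[:,2]-z)<tol
    X=wcast(c,np.c_[xs,ys][k],z)[:,:2]*1000
    q=cv2.minAreaRect(X.astype(np.float32))
    print(name,k.sum(),"rect",np.round(q[0],1),np.round(q[1],1),round(q[2],1),"mean",X.mean(0).round(1),"depth z",np.median(P[k,2]).round(4))
E
sed -i '2,4d' mw.py
python3 - <<'E'
from mw import *
wrect("w2",(265,305,165,243),(20,120,90),(35,255,255),.075)
wrect("w2",(240,330,140,260),(20,120,90),(35,255,255),.040)
wrect("w2",(435,502,70,185),(0,0,110),(180,70,255),.075)
wrect("w2",(435,502,70,185),(0,0,110),(180,70,255),.040)
E
```

```text
w2 719 rect [672.7  -6.8] [ 9.9 44.5] 74.0 mean [672.   -6.9] depth z 0.075
w2 1547 rect [673.4  -7.2] [61.4 99.3] 73.2 mean [668.6  -6. ] depth z 0.041
w2 625 rect [651.  180.8] [14.7 43.9] 79.3 mean [651.  181.3] depth z 0.075
w2 1202 rect [652.1 186. ] [ 64.3 100.7] 80.3 mean [652.1 185.6] depth z 0.0413
```

Request:
{"op": "send_rows", "data": {
  "increments": [0, 0, -0.5, 1, -0.5, -31.5, 0.7, 0, 0, 0, 0, 0, -31.5, 0.7, 0, 0, 0, 0, 0, -31.5, 0.7, 0, 0, 0, 0, 0, -31.5, 0.7, 0, 0, 0, 0, 0, 0, 0, 0, 0, 0, 0, 0, 0, 0, 0, 0, 0, 0, 0, 0, 0, 0, 0, 0, 0, 0, 0, 0]
}}

```text
clock: 3.45
eef_pos: [0.6735, -0.0086, 0.066]
tool_rot: [0.001, 0.141, 0.99, 0.0]
wrist_force: [-2.3, 1.3, 8.7]
grip_width: 0.0088
finger_force: 63.3
```

Request:
{"op": "send_rows", "data": {
  "increments": [0, 0, 0, 0, 0, 0, 0, 0, 0, 0, 0, 0, 0, 0]
}}

```text
clock: 3.7
eef_pos: [0.6735, -0.0086, 0.066]
tool_rot: [0.001, 0.141, 0.99, 0.0]
wrist_force: [-0.8, 3.0, 8.6]
grip_width: 0.0089
finger_force: 63.3
```

Request:
{"op": "send_rows", "data": {
  "increments": [0, 0, 0, 0, 0, 20, 0, 0, 0, 0, 0, 0, 40, 0, 0, 0, 0, 0, 0, 40, 0, 0, 0, 1.5, -10, 20, 10, 0, 0, 0, 4, -30, 58, 0, 0, 0, 0, 4, -30, 52, 0, 0, 0, 0, 4, -30, 52, 0, 0, 0, 0, 4, -30, 52, 0, 0]
}}

```text
clock: 4.7
eef_pos: [0.542, 0.2246, 0.1748]
tool_rot: [0.0, -0.013, 1.0, 0.0]
wrist_force: [1.3, 1.5, -1.8]
grip_width: 0.009
finger_force: 61.8
```

Request:
{"op": "send_rows", "data": {
  "increments": [0, 0, 2, -24, 50, 0, 0, 0, 0, 2, -24, 50, 0, 0, 0, 0, 0, -14, 34, 0, 0, 0, 0, 0, -6, 12, 0, 0, 0, 0, 0, 0, 0, 0, 0, 0, 0, 0, 0, 0, 0, 0, 0, 0, 0, 0, 0, 0, 0]
}}

```text
clock: 5.58
eef_pos: [0.4766, 0.3673, 0.1744]
tool_rot: [0.0, -0.045, 0.999, -0.0]
wrist_force: [0.3, 0.1, -1.0]
grip_width: 0.0086
finger_force: 61.7
```

Run:
```python
from h import *
s=r.state();print(s["clock"],s["eef_pos"],s["tool_rot"],s["grip_width"])
p,d,c=wsnap("w3");np.savez("pics/w3.npz",d=d,K=c["camera_matrix"],R=c["R"],t=c["t"])
```

```text
5.575 [0.47661442 0.3672575  0.17436825] [ 1.24622190e-04 -4.54057312e-02  9.98968602e-01 -1.89048305e-04] 0.008609224612858605
```

View pics/w3.png

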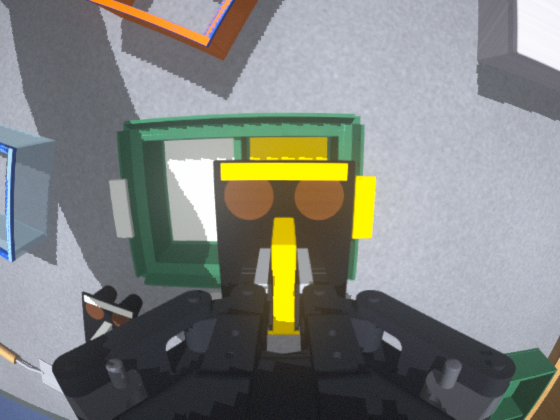

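The insert hangs level over the yellow bay: front strip at (285,171), tray opening above it. I'll measure the insert in the hand and the tray in the same picture.

Run:
```python
from mw import *
wrect("w3",(215,355,158,185),(20,150,90),(35,255,255),.148,.01)
wrect("w3",(260,310,210,325),(20,120,90),(35,255,255),.183,.01)
wrect("w3",(110,380,105,295),(55,60,20),(90,255,255),.062,.006)
```

```text
w3 2470 rect [431.  365.8] [11.1 64.9] 3.4 mean [431.2 364.2] depth z 0.1495
w3 2142 rect [471.5 367.3] [42.5 10.4] 5.9 mean [470.  367.2] depth z 0.1834
w3 3177 rect [477.7 331.5] [142.8 192.4] 5.5 mean [462.  316.8] depth z 0.0608
```

Request:
{"op": "send_rows", "data": {
  "increments": [0, 0, 0, 0, 4.2, -10, 0, 0, 0, 0, 0, 0, -30, 0, 0, 0, 0, 0, 0, -20, 0, 0, 0, 0, 0, 0, -15, 0, 0, 0, 0, 0, 0, -12, 0, 0, 0, 0, 0, 0, -10, 0, 0, 0, 0, 0, 0, -4, 0, 0, 0, 0, 0, 0, 0, 0]
}}

```text
clock: 6.62
eef_pos: [0.476, 0.3727, 0.0733]
tool_rot: [0.0, -0.046, 0.999, -0.0]
wrist_force: [0.3, 0.2, -0.4]
grip_width: 0.0088
finger_force: 61.9
```

Request:
{"op": "send_rows", "data": {
  "increments": [0, 0, 0, 0, -0.5, -2, 0, 0, 0, 0, 0, 0, 0, 0, 0, 0, 0, 0, 0, 0, 0.35, 0, 0, 0, 0, 0, 0, 0.35, 0, 0, 0, 0, 0, 0, 0.35, 0, 0, 0, 0, 0, 30, 0.35, 0, 0, 0, 0, 0, 40, 0.35, 0, 0, 0, 0, 0, 40, 0.6]
}}

```text
clock: 7.62
eef_pos: [0.4758, 0.372, 0.1825]
tool_rot: [-0.0, -0.046, 0.999, -0.0]
wrist_force: [0.7, -0.9, 0.4]
grip_width: 0.0467
finger_force: 0.0
```

Run:
```python
from mw import *
s=r.state();print(s["clock"],s["eef_pos"],s["tool_rot"],s["grip_width"])
p,d,c=wsnap("w4");np.savez("pics/w4.npz",d=d,K=c["camera_matrix"],R=c["R"],t=c["t"])
wrect("w4",(0,560,0,419),(20,120,90),(35,255,255),.080)
wrect("w4",(0,560,0,419),(20,120,90),(35,255,255),.045,.004)
```

```text
7.625 [0.4758371  0.37204668 0.18245954] [-3.19396256e-05 -4.62729484e-02  9.98928827e-01 -1.04169639e-04] 0.046657287868012064
w4 812 rect [474.9 372.7] [44.7  9.8] 5.6 mean [474.4 372.7] depth z 0.0801
w4 1671 rect [475.9 372.7] [100.2  61.8] 5.4 mean [469.8 372.2] depth z 0.0461
```

The yellow insert is seated: handle top 80.1 mm, about 1 mm off centre. The white one is next.

Request:
{"op": "send_rows", "data": {
  "increments": [0, 0, -2.5, 29, -32, 2, 1, 0, 0, -2.5, 29, -32, 2, 1, 0, 0, -2.5, 29, -32, 0, 1, 0, 0, -2.5, 29, -32, 0, 1, 0, 0, -2.5, 29, -32, 0, 1, 0, 0, -2.5, 29, -32, 0, 1, 0, 0, 0, 0, 0, 0, 1, 0, 0, 0, 0, 0, 0, 1]
}}

```text
clock: 8.68
eef_pos: [0.6497, 0.1805, 0.185]
tool_rot: [-0.0, 0.084, 0.996, 0.0]
wrist_force: [-0.6, -0.2, -0.6]
grip_width: 0.0856
finger_force: 0.0
```

Run:
```python
from mw import *
s=r.state();print(s["clock"],s["eef_pos"],s["tool_rot"],s["grip_width"])
p,d,c=wsnap("w5");np.savez("pics/w5.npz",d=d,K=c["camera_matrix"],R=c["R"],t=c["t"])
wrect("w5",(262,308,155,250),(0,0,110),(180,70,255),.075)
wrect("w5",(240,330,130,270),(0,0,110),(180,70,255),.040,.004)
```

```text
8.675 [0.64967596 0.18051509 0.18495571] [-2.24111462e-04  8.43084406e-02  9.96439678e-01  6.39423317e-05] 0.08559046875449233
w5 733 rect [650.6 183.9] [ 9.4 44.5] 80.2 mean [650.4 183.8] depth z 0.0751
w5 1354 rect [652.  183.5] [59.5 99.2] 80.4 mean [647.3 184.3] depth z 0.0411
```

Request:
{"op": "send_rows", "data": {
  "increments": [0, 0, 0, 1.5, 3, -29.5, 0.7, 0, 0, 0, 0, 0, -29.5, 0.7, 0, 0, 0, 0, 0, -29.5, 0.7, 0, 0, 0, 0, 0, -29.5, 0.7, 0, 0, 0, 0, 0, 0, 0.3, 0, 0, 0, 0, 0, 0, 0, 0, 0, 0, 0, 0, 0, 0, 0, 0, 0, 0, 0, 0, 0]
}}

```text
clock: 9.72
eef_pos: [0.652, 0.1835, 0.0687]
tool_rot: [0.001, 0.084, 0.996, 0.0]
wrist_force: [-2.2, -0.6, 7.9]
grip_width: 0.0088
finger_force: 63.5
```

Request:
{"op": "send_rows", "data": {
  "increments": [0, 0, 0, 0, 0, 0, 0, 0, 0, 0, 0, 0, 0, 0]
}}

```text
clock: 9.98
eef_pos: [0.6521, 0.1834, 0.0687]
tool_rot: [0.001, 0.084, 0.996, 0.0]
wrist_force: [-2.3, 0.6, 8.7]
grip_width: 0.0088
finger_force: 63.5
```

Request:
{"op": "send_rows", "data": {
  "increments": [0, 0, 0, 0, 0, 25, 0, 0, 0, 0, 0, 0, 40, 0, 0, 0, 0, 0, 0, 40, 0, 0, 0, 3, -35, 22, 5, 0, 0, 0, 3, -40, 25, 0, 0, 0, 0, 3, -40, 25, 0, 0, 0, 0, 3, -35, 22, 0, 0, 0, 0, 3, -19.5, 12.5, 0, 0]
}}

```text
clock: 10.98
eef_pos: [0.4804, 0.2909, 0.178]
tool_rot: [0.0, -0.048, 0.999, 0.0]
wrist_force: [-0.7, 0.1, -1.2]
grip_width: 0.0085
finger_force: 62.1
```

Request:
{"op": "send_rows", "data": {
  "increments": [0, 0, 0, 0, 0, 0, 0, 0, 0, 0, 0, 0, 0, 0, 0, 0, 0, 0, 0, 0, 0]
}}

```text
clock: 11.35
eef_pos: [0.4828, 0.2888, 0.1772]
tool_rot: [0.0, -0.045, 0.999, -0.0]
wrist_force: [0.4, -0.0, -1.7]
grip_width: 0.0082
finger_force: 62.1
```

Run:
```python
from mw import *
s=r.state();print(s["clock"],s["eef_pos"],s["tool_rot"],s["grip_width"])
p,d,c=wsnap("w6");np.savez("pics/w6.npz",d=d,K=c["camera_matrix"],R=c["R"],t=c["t"])
z=s["eef_pos"][2]-.0685
wrect("w6",(215,355,145,200),(0,0,150),(180,70,255),z+.041,.006)
wrect("w6",(260,310,210,325),(0,0,110),(180,70,255),z+.075,.008)
wrect("w6",(60,420,90,330),(55,60,20),(90,255,255),.062,.006)
```

```text
11.35 [0.48280983 0.28882431 0.17722932] [ 1.49815315e-04 -4.53504165e-02  9.98971111e-01 -1.92517433e-04] 0.00822492930752901
w6 2280 rect [437.  285.1] [ 9.8 60.7] 5.2 mean [437.5 285.1] depth z 0.1497
w6 2414 rect [478.8 289.5] [43.2 20.3] 5.1 mean [476.2 289. ] depth z 0.1836
w6 1894 rect [478.5 323.2] [142.4 176.3] 5.3 mean [453.8 317.8] depth z 0.0611
```

Request:
{"op": "send_rows", "data": {
  "increments": [0, 0, 0, 0.5, 1, -10, 0, 0, 0, 0, 0, 0, -30, 0, 0, 0, 0, 0, 0, -20, 0, 0, 0, 0, 0, 0, -15, 0, 0, 0, 0, 0, 0, -12, 0, 0, 0, 0, 0, 0, -10, 0, 0, 0, 0, 0, 0, -5, 0, 0, 0, 0, 0, 0, 0, 0]
}}

```text
clock: 12.4
eef_pos: [0.4825, 0.2906, 0.0752]
tool_rot: [-0.0, -0.046, 0.999, -0.0]
wrist_force: [0.3, 0.5, -1.0]
grip_width: 0.0086
finger_force: 62.1
```

Request:
{"op": "send_rows", "data": {
  "increments": [0, 0, 0, 0, 0, -1.5, 0, 0, 0, 0, 0, 0, 0, 0, 0, 0, 0, 0, 0, 0, 0.35, 0, 0, 0, 0, 0, 0, 0.35, 0, 0, 0, 0, 0, 0, 0.35, 0, 0, 0, 0, 0, 30, 0.35, 0, 0, 0, 0, 0, 40, 0.35, 0, 0, 0, 0, 0, 40, 0.6]
}}

```text
clock: 13.4
eef_pos: [0.4823, 0.2905, 0.185]
tool_rot: [-0.0, -0.046, 0.999, -0.0]
wrist_force: [0.9, 0.3, -0.3]
grip_width: 0.047
finger_force: 0.0
```

Run:
```python
from mw import *
s=r.state();print(s["clock"],s["eef_pos"],s["tool_rot"],s["grip_width"])
p,d,c=wsnap("w7");np.savez("pics/w7.npz",d=d,K=c["camera_matrix"],R=c["R"],t=c["t"])
wrect("w7",(260,310,150,290),(0,0,110),(180,70,255),.080)
wrect("w7",(220,340,100,300),(0,0,110),(180,70,255),.045,.004)
wrect("w7",(345,500,100,300),(20,120,90),(35,255,255),.08,.004)
```

```text
13.4 [0.48231531 0.29050725 0.18498346] [-5.46155661e-05 -4.62202494e-02  9.98931267e-01 -9.36333482e-05] 0.04700910123277998
w7 806 rect [481.3 291.1] [45.2  9.9] 5.6 mean [481.  291.2] depth z 0.0801
w7 1813 rect [477.2 297.6] [118.2  75. ] 5.1 mean [476.8 291.2] depth z 0.046
w7 711 rect [475.2 372. ] [44.6 11.6] 6.9 mean [474.4 371.8] depth z 0.0801
```

View pics/w7.png

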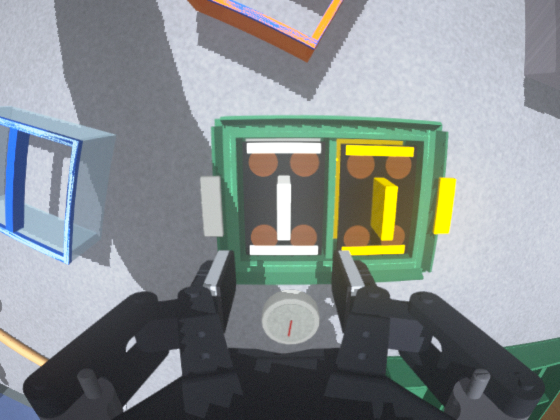

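Both inserts sit flat in their own bays: white handle at (284,208), yellow at (383,208). The collar is next.

Request:
{"op": "send_rows", "data": {
  "increments": [0, 0, -2.5, 0, -39.5, 2, 1, 0, 0, -2.5, 0, -39.5, 0, 1, 0, 0, -2.5, 0, -39.5, 0, 1, 0, 0, -2.5, 0, -39.5, 0, 1, 0, 0, -2.5, 0, -39.5, 0, 1, 0, 0, -2.5, 0, -39.5, 0, 1, 0, 0, -2.6, 0, -39.5, 0, 1, 0, 0, 0, 0, 0, 0, 1]
}}

```text
clock: 14.45
eef_pos: [0.4824, 0.0114, 0.1859]
tool_rot: [0.0, 0.109, 0.994, -0.0]
wrist_force: [0.9, 0.3, 0.4]
grip_width: 0.0855
finger_force: 0.0
```

Request:
{"op": "send_rows", "data": {
  "increments": [0, 0, 0, 0, 0, 0, 1]
}}

```text
clock: 14.58
eef_pos: [0.4825, 0.0146, 0.1857]
tool_rot: [0.0, 0.107, 0.994, 0.0]
wrist_force: [0.2, 0.2, 0.6]
grip_width: 0.0853
finger_force: 0.0
```

Run:
```python
from mw import *
s=r.state();print(s["clock"],s["eef_pos"],s["tool_rot"],s["grip_width"])
p,d,c=wsnap("w8");np.savez("pics/w8.npz",d=d,K=c["camera_matrix"],R=c["R"],t=c["t"])
wrect("w8",(0,560,0,419),(100,110,90),(125,255,255),.070,.005)
```

```text
14.575 [0.48246287 0.01459051 0.18570925] [2.45841182e-05 1.06866433e-01 9.94273383e-01 6.93743193e-05] 0.08534305220740405
w8 3670 rect [453.2 122. ] [172.7 410.8] 11.8 mean [477.3  26.8] depth z 0.0699
```

View pics/w8.png

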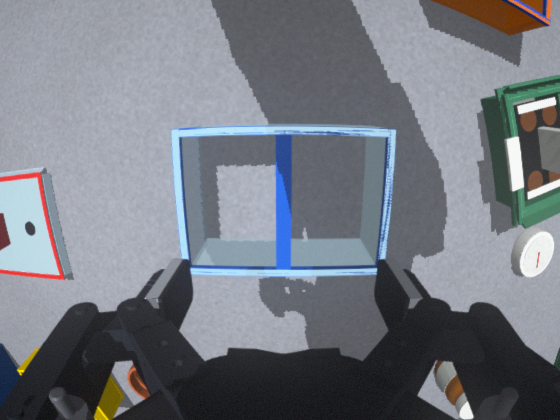

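The collar is centred, corners at about (172,129), (395,130), (380,272) and (190,272). Its bar is at column 284, between the fingers.

Run:
```python
from mw import *
wrect("w8",(160,410,115,290),(85,30,90),(125,255,255),.070,.004)
wrect("w8",(270,298,140,262),(100,110,90),(125,255,255),.070,.005)
```

```text
w8 8094 rect [479.8  15.7] [173.  123.1] 77.6 mean [474.9  17.1] depth z 0.0701
w8 1896 rect [478.3  16.3] [11.8 97.8] 77.3 mean [475.9  16.6] depth z 0.0701
```

Request:
{"op": "send_rows", "data": {
  "increments": [0, 0, 0, -2.5, 1, -31, 0.7, 0, 0, 0, 0, 0, -31, 0.7, 0, 0, 0, 0, 0, -31, 0.7, 0, 0, 0, 0, 0, -30, 0.7, 0, 0, 0, 0, 0, 0, 0.3, 0, 0, 0, 0, 0, 0, 0, 0, 0, 0, 0, 0, 0, 0, 0, 0, 0, 0, 0, 0, 0]
}}

```text
clock: 15.62
eef_pos: [0.4807, 0.0155, 0.0641]
tool_rot: [0.001, 0.107, 0.994, 0.0]
wrist_force: [-1.3, 1.2, 5.0]
grip_width: 0.0107
finger_force: 59.2
```

Request:
{"op": "send_rows", "data": {
  "increments": [0, 0, 0, 0, 0, 0, 0, 0, 0, 0, 0, 0, 0, 0]
}}

```text
clock: 15.88
eef_pos: [0.4807, 0.0155, 0.0641]
tool_rot: [0.001, 0.107, 0.994, 0.0]
wrist_force: [-1.9, 1.6, 5.8]
grip_width: 0.0107
finger_force: 59.2
```

Request:
{"op": "send_rows", "data": {
  "increments": [0, 0, 0, 0, 0, 25, 0, 0, 0, 0, 0, 0, 40, 0, 0, 0, 0, 0, 0, 40, 0, 0, 0, 1.6, 0, 25, 12, 0, 0, 0, 3, 0, 45, 0, 0, 0, 0, 3, 0, 45, 0, 0, 0, 0, 3, 0, 50, 0, 0, 0, 0, 3, 0, 50, 0, 0]
}}

```text
clock: 16.88
eef_pos: [0.4799, 0.2318, 0.181]
tool_rot: [0.001, -0.012, 1.0, 0.0]
wrist_force: [1.0, 0.4, -1.5]
grip_width: 0.0107
finger_force: 58.9
```

Request:
{"op": "send_rows", "data": {
  "increments": [0, 0, 2, 0, 45, 0, 0, 0, 0, 2, 0, 35, 0, 0, 0, 0, 0, -2, 20, 0, 0, 0, 0, 0, 0, 0, 0, 0, 0, 0, 0, 0, 0, 0, 0, 0, 0, 0, 0, 0, 0, 0]
}}

```text
clock: 17.62
eef_pos: [0.4783, 0.329, 0.18]
tool_rot: [0.0, -0.045, 0.999, -0.0]
wrist_force: [0.5, -0.2, -1.2]
grip_width: 0.0109
finger_force: 58.9
```

Run:
```python
from mw import *
s=r.state();print(s["clock"],s["eef_pos"],s["tool_rot"],s["grip_width"])
p,d,c=wsnap("w9");np.savez("pics/w9.npz",d=d,K=c["camera_matrix"],R=c["R"],t=c["t"])
z=s["eef_pos"][2]+.006;print(z)
wrect("w9",(0,560,0,419),(85,30,90),(125,255,255),z,.006)
wrect("w9",(270,298,140,262),(100,110,90),(125,255,255),z,.006)
```

```text
17.625 [0.47828514 0.32900464 0.17998723] [ 1.25535468e-04 -4.53825020e-02  9.98969662e-01 -1.61789718e-04] 0.010880201658068262
0.18598723027262123
w9 18704 rect [464.8 328.4] [ 97.6 172.9] 5.1 mean [444.9 326.6] depth z 0.1859
w9 3035 rect [440.4 326.2] [48.1 11. ] 5.1 mean [441.8 326.4] depth z 0.186
```

View pics/w9.png

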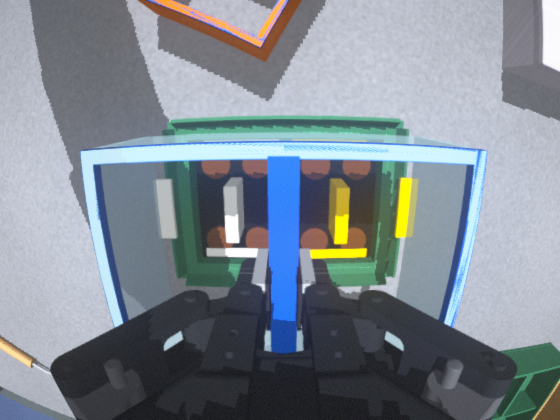

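The collar hangs level above the tray, front edge at row 155 and both inserts visible below it. It needs about +0.7 mm in x and +1.5 mm in y.

Request:
{"op": "send_rows", "data": {
  "increments": [0, 0, 0, 0.7, 1.5, -10, 0, 0, 0, 0, 0, 0, -15, 0, 0, 0, 0, 0, 0, -15, 0, 0, 0, 0, 0, 0, -10, 0, 0, 0, 0, 0, 0, -6, 0, 0, 0, 0, 0, 0, -4, 0, 0, 0, 0, 0, 0, -3, 0, 0, 0, 0, 0, 0, 0, 0]
}}

```text
clock: 18.68
eef_pos: [0.4787, 0.3317, 0.1168]
tool_rot: [0.0, -0.046, 0.999, 0.0]
wrist_force: [0.1, -0.5, -2.0]
grip_width: 0.0109
finger_force: 58.9
```

Request:
{"op": "send_rows", "data": {
  "increments": [0, 0, 0, 0, -0.7, -1.5, 0, 0, 0, 0, 0, 0, -1.5, 0, 0, 0, 0, 0, 0, 0, 0, 0, 0, 0, 0, 0, 0, 0]
}}

```text
clock: 19.18
eef_pos: [0.4787, 0.3309, 0.1141]
tool_rot: [0.0, -0.046, 0.999, 0.0]
wrist_force: [-2.4, -2.0, 5.7]
grip_width: 0.0107
finger_force: 59.8
```

Request:
{"op": "send_rows", "data": {
  "increments": [0, 0, 0, 0, 0, 0, 0.35, 0, 0, 0, 0, 0, 0, 0.35, 0, 0, 0, 0, 0, 0, 0.35, 0, 0, 0, 0, 0, 30, 0.35, 0, 0, 0, 0, 0, 40, 0.35, 0, 0, 0, 0, 0, 40, 0.6, 0, 0, 0, 0, 0, 0, 1]
}}

```text
clock: 20.05
eef_pos: [0.4797, 0.3317, 0.2267]
tool_rot: [0.002, -0.046, 0.999, 0.001]
wrist_force: [0.1, -0.2, -0.3]
grip_width: 0.0651
finger_force: 0.0
```

Run:
```python
from mw import *
s=r.state();print(s["clock"],s["eef_pos"])
p,d,c=wsnap("w10");np.savez("pics/w10.npz",d=d,K=c["camera_matrix"],R=c["R"],t=c["t"])
wrect("w10",(100,460,60,330),(85,30,90),(125,255,255),.12,.005)
wrect("w10",(100,460,60,330),(55,60,20),(90,255,255),.062,.005)
for y in (slice(60,330),):  # height at the four corners of the collar's top
    f=np.load("pics/w10.npz")
from h import *
K=f["K"];v,u=np.nonzero(mask(p,(100,460,60,330),(85,30,90),(125,255,255)));dd=f["d"][v,u]
a=(np.c_[u,v]-K[:2,2])/K[[0,1],[0,1]];t=np.linalg.norm(a,axis=1);w=np.tan(t)/np.maximum(t,1e-9)
P=(np.c_[a*(w*dd)[:,None],dd]-f["t"])@f["R"];P=P[abs(P[:,2]-.12)<.008]
A=np.c_[P[:,:2]-P[:,:2].mean(0),np.ones(len(P))];print("tilt",np.linalg.lstsq(A,P[:,2],rcond=None)[0])
```

```text
20.05 [0.47971826 0.33167814 0.22672042]
w10 8162 rect [478.  331.5] [123.2 173.3] 5.2 mean [469.  330.7] depth z 0.1201
w10 907 rect [426.7 336.9] [201.9 103.6] 69.7 mean [409.7 327.5] depth z 0.0614
tilt [-0.00795849  0.00118089  0.1196444 ]
```

The collar is seated level at a top height of 120 mm. The lid is next.

Request:
{"op": "send_rows", "data": {
  "increments": [0, 0, -1, -2, -45, 0, 1, 0, 0, -1, -2.5, -50, 0, 1, 0, 0, -1, -2.5, -50, 0, 1, 0, 0, -1, -2.5, -50, 0, 1, 0, 0, -1, -2.5, -50, 0, 1, 0, 0, -1, -2.5, -50, 0, 1, 0, 0, -1, -2.5, -50, 0, 1, 0, 0, -1, -2.5, -50, 0, 1]
}}

```text
clock: 21.1
eef_pos: [0.4584, -0.0656, 0.2229]
tool_rot: [-0.001, 0.024, 1.0, -0.0]
wrist_force: [0.8, 0.1, -0.3]
grip_width: 0.0851
finger_force: 0.0
```

Request:
{"op": "send_rows", "data": {
  "increments": [0, 0, -1.5, -2.5, -50, 0, 1, 0, 0, -1.5, -2.5, -50, -5, 1, 0, 0, -1.5, -2.5, -50, -5, 1, 0, 0, -1.5, -2.5, -50, -5, 1, 0, 0, -1.7, -2.5, -50, -5, 1, 0, 0, 0, -1, -41, -5, 1, 0, 0, 0, 0, 0, 0, 1, 0, 0, 0, 0, 0, 0, 1]
}}

```text
clock: 22.1
eef_pos: [0.4454, -0.3544, 0.1978]
tool_rot: [-0.001, 0.091, 0.996, 0.0]
wrist_force: [-0.2, 0.2, 0.1]
grip_width: 0.0855
finger_force: 0.0
```

Run:
```python
from mw import *
s=r.state();print(s["clock"],s["eef_pos"],s["tool_rot"])
p,d,c=wsnap("w11");np.savez("pics/w11.npz",d=d,K=c["camera_matrix"],R=c["R"],t=c["t"])
wrect("w11",(100,460,60,350),(0,120,90),(8,255,255),.05,.004)
wrect("w11",(100,460,60,350),(0,120,90),(8,255,255),.015,.004)
```

```text
22.1 [ 0.44538203 -0.35438996  0.19784065] [-7.25328633e-04  9.05814061e-02  9.95888744e-01  3.03860811e-04]
w11 442 rect [ 444.8 -353.5] [11.4 42.3] 79.9 mean [ 444.4 -353.4] depth z 0.0499
w11 2401 rect [ 446.8 -353.3] [186.3 136. ] 79.6 mean [ 438.8 -352.8] depth z 0.0159
```

View pics/w11.png

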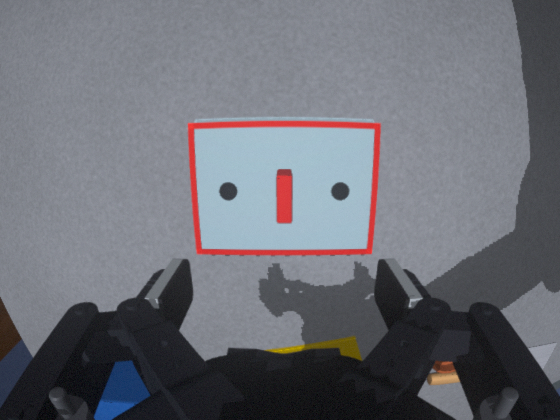

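The lid is centred, its grip at (284,197) between the fingers.

Request:
{"op": "send_rows", "data": {
  "increments": [0, 0, 0, 1, 1, -40, 0.7, 0, 0, 0, 0, 0, -40, 0.7, 0, 0, 0, 0, 0, -40, 0.7, 0, 0, 0, 0, 0, -25, 0.7, 0, 0, 0, 0, 0, -12, 0.3, 0, 0, 0, 0, 0, 0, 0, 0, 0, 0, 0, 0, 0, 0, 0, 0, 0, 0, 0, 0, 0]
}}

```text
clock: 23.15
eef_pos: [0.4472, -0.3542, 0.0427]
tool_rot: [0.001, 0.09, 0.996, -0.0]
wrist_force: [0.0, 0.9, 4.6]
grip_width: 0.0128
finger_force: 60.1
```

Request:
{"op": "send_rows", "data": {
  "increments": [0, 0, 0, 0, 0, 0, 0, 0, 0, 0, 0, 0, 0, 0]
}}

```text
clock: 23.4
eef_pos: [0.4472, -0.3542, 0.0426]
tool_rot: [0.001, 0.091, 0.996, -0.0]
wrist_force: [-0.9, 1.8, 9.0]
grip_width: 0.0129
finger_force: 60.8
```

Request:
{"op": "send_rows", "data": {
  "increments": [0, 0, 0, 0, 0, 20, 0, 0, 0, 0, 0, 0, 40, 0, 0, 0, 0, 0, 0, 50, 0, 0, 0, 0, 0, 20, 40, 0, 0, 0, 1, 2, 40, 10, 0, 0, 0, 1.2, 2.5, 50, 0, 0, 0, 0, 1.2, 2.5, 50, 0, 0, 0, 0, 1.2, 2.5, 50, 0, 0]
}}

```text
clock: 24.4
eef_pos: [0.4559, -0.1427, 0.2031]
tool_rot: [0.001, 0.051, 0.999, 0.0]
wrist_force: [1.1, 0.1, -0.8]
grip_width: 0.0128
finger_force: 59.5
```

Request:
{"op": "send_rows", "data": {
  "increments": [0, 0, 1.2, 2.5, 50, 0, 0, 0, 0, 1.2, 2.5, 50, 0, 0, 0, 0, 1.2, 2.5, 50, 0, 0, 0, 0, 1.2, 2.5, 50, 0, 0, 0, 0, 1.2, 2.5, 50, 0, 0, 0, 0, 1.2, 2.5, 50, 0, 0, 0, 0, 1.2, 2.5, 50, 0, 0, 0, 0, 1.2, 2.5, 45, 0, 0]
}}

```text
clock: 25.4
eef_pos: [0.4761, 0.2524, 0.2032]
tool_rot: [0.001, -0.033, 0.999, 0.0]
wrist_force: [1.9, -0.1, -1.0]
grip_width: 0.0128
finger_force: 59.4
```

Request:
{"op": "send_rows", "data": {
  "increments": [0, 0, 1.2, 2, 40, 0, 0, 0, 0, 0.3, 0, 28, 0, 0, 0, 0, 0, 0, 12, 0, 0, 0, 0, 0, 0, 0, 0, 0, 0, 0, 0, 0, 0, 0, 0, 0, 0, 0, 0, 0, 0, 0]
}}

```text
clock: 26.15
eef_pos: [0.4784, 0.3299, 0.202]
tool_rot: [0.0, -0.046, 0.999, -0.0]
wrist_force: [-0.2, -0.1, -1.7]
grip_width: 0.0128
finger_force: 59.4
```

Run:
```python
from mw import *
s=r.state();print(s["clock"],s["eef_pos"],s["tool_rot"])
p,d,c=wsnap("w12");np.savez("pics/w12.npz",d=d,K=c["camera_matrix"],R=c["R"],t=c["t"])
z=s["eef_pos"][2]-.0426;print(z)
wrect("w12",(0,560,0,330),(0,120,90),(8,255,255),z+.0155,.006)
wrect("w12",(260,310,140,330),(0,120,90),(8,255,255),z+.05,.006)
```

```text
26.15 [0.47841737 0.32986707 0.20197982] [ 9.84763422e-05 -4.55842529e-02  9.98960483e-01 -1.39218973e-04]
0.15937981545688237
w12 4658 rect [465.3 329.2] [110.7 185.9] 5.2 mean [427.9 347. ] depth z 0.1751
w12 2678 rect [475.5 330.2] [44.3 13.4] 5.1 mean [474.  330.1] depth z 0.2091
```

View pics/w12.png

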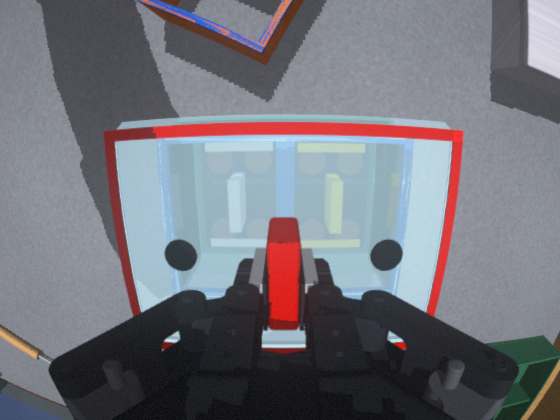

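The lid is level over the collar. It needs about +1.2 mm in y and 49 mm down.

Request:
{"op": "send_rows", "data": {
  "increments": [0, 0, 0, 0, 1, -10, 0, 0, 0, 0, 0, 0, -12, 0, 0, 0, 0, 0, 0, -10, 0, 0, 0, 0, 0, 0, -7, 0, 0, 0, 0, 0, 0, -5, 0, 0, 0, 0, 0, 0, -3, 0, 0, 0, 0, 0, 0, 0, 0, 0, 0, 0, 0, 0, 0, 0]
}}

```text
clock: 27.2
eef_pos: [0.4783, 0.332, 0.155]
tool_rot: [0.0, -0.046, 0.999, 0.0]
wrist_force: [-0.8, -0.5, -1.8]
grip_width: 0.0129
finger_force: 59.4
```

Request:
{"op": "send_rows", "data": {
  "increments": [0, 0, 0, 0, -0.4, -1.5, 0, 0, 0, 0, 0, 0, -1.5, 0, 0, 0, 0, 0, 0, 0, 0, 0, 0, 0, 0, 0, 0, 0]
}}

```text
clock: 27.7
eef_pos: [0.4783, 0.3316, 0.1529]
tool_rot: [0.0, -0.046, 0.999, 0.0]
wrist_force: [-6.5, -5.0, 18.2]
grip_width: 0.0125
finger_force: 62.1
```

Contact is at the expected height, so I'll release and lift clear.

Request:
{"op": "send_rows", "data": {
  "increments": [0, 0, 0, 0, 0, 1, 0, 0, 0, 0, 0, 0, 0, 0.4, 0, 0, 0, 0, 0, 0, 0.4, 0, 0, 0, 0, 0, 0, 0.4, 0, 0, 0, 0, 0, 25, 0.4, 0, 0, 0, 0, 0, 40, 0.4, 0, 0, 0, 0, 0, 40, 1, 0, 0, 0, 0, 0, 0, 1]
}}

```text
clock: 28.7
eef_pos: [0.4792, 0.3322, 0.2607]
tool_rot: [0.002, -0.046, 0.999, 0.001]
wrist_force: [0.3, -0.3, -1.9]
grip_width: 0.0692
finger_force: 0.0
```

Run:
```python
from mw import *
s=r.state();print(s["clock"],s["eef_pos"],s["wrist_force"])
p,d,c=wsnap("w13");np.savez("pics/w13.npz",d=d,K=c["camera_matrix"],R=c["R"],t=c["t"])
wrect("w13",(0,560,0,419),(0,120,90),(8,255,255),.125,.006)
wrect("w13",(250,320,100,330),(0,120,90),(8,255,255),.16,.006)
f=np.load("pics/w13.npz");K=f["K"];v,u=np.nonzero(mask(p,(80,480,60,330),(0,120,90),(8,255,255)));dd=f["d"][v,u]
a=(np.c_[u,v]-K[:2,2])/K[[0,1],[0,1]];t=np.linalg.norm(a,axis=1);w=np.tan(t)/np.maximum(t,1e-9)
P=(np.c_[a*(w*dd)[:,None],dd]-f["t"])@f["R"];P=P[abs(P[:,2]-.125)<.01]
A=np.c_[P[:,:2]-P[:,:2].mean(0),np.ones(len(P))];print("tilt",np.linalg.lstsq(A,P[:,2],rcond=None)[0])
```

```text
28.7 [0.47917133 0.33218274 0.26068205] [ 0.30297032 -0.30223745 -1.91939907]
w13 2432 rect [478.  332.3] [136.5 186.2] 5.2 mean [453.6 349.2] depth z 0.1261
w13 818 rect [476.2 332.2] [43.4 12.3] 4.8 mean [475.3 331.9] depth z 0.1601
tilt [0.00058047 0.00093905 0.12607009]
```

View pics/w13.png

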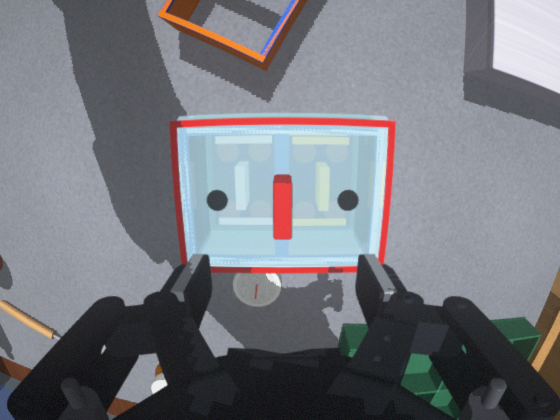

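The lid is fully down and level: grip top 160 mm, tilt about 0.001, within 1 mm of the collar. The dial is undisturbed. I'm handing the job in.

```bash
python3 -c "
from cell import r
print(r.job_done())"
```

```text
the job is handed in; nothing more can be done
None
```

The seed propagator is put together in the tray and handed in at about 29 s; my last measurements had every part within about 1–1.5 mm of its place and level, but no verdict came back.

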